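# Feel out a vice opening with a taper gauge

## Task

The small steel vice has been left at some opening and I want to read it off. Take the taper gauge out of its wooden stand by the handle, lower its blade upright into the gap between the two vice jaws, flat sides to the jaws, until it drags snugly on both, without forcing the jaws apart. Finish while holding it there: keep gripping the handle with the blade snug at that depth, do not let go.

Things in the scene. Friction and masses are not known exactly. Their poses are not given: they have to be found in the camera images.
- gauge: Taper gauge, loose, about 90 g, 115 mm tall, upright in the stand at the start. Origin: middle of the blade's tip (lowest point); z up to the handle, x across the thickness, y across the width; a half turn about z changes nothing. Steel wedge blade, z = 0 to 60 mm, 14 mm wide, its thickness grows evenly from 2.5 mm at the tip to 10 mm (1 mm each 8 mm).
- gauge_handle (a point): Where to grip the gauge: middle of its handle, 90 mm above the blade's tip. The handle (brass ferrule, then dark wood) reaches from 60 to 115 mm above the tip, 14 mm thick in the gauge's x, 26 mm wide in y; grip across the 14 mm. Axes as the gauge's.
- stand: Wooden block 60 x 80 x 66 mm (x, y, z), fixed. Origin: centre of its underside, z up. The blade stands in a slot through the middle of its top (13 mm in x, 17 mm in y); the handle's underside rests on the top, so the tip is 6 mm above the bench. The gauge's axes are parallel to the stand's. Lift straight up 60 mm or more to clear it. Two round holes are empty.
- vice: Small steel vice, fixed to the bench. Origin on the bench under the gap; z up, x across the gap (fixed jaw at -x, moving jaw and screw knob at +x), y along the gap. Base 60 mm wide in y, x = -55 to 75 mm, screw end to x = 94 mm. Gap floor at z = 24 mm, tops of the jaws (the lip) at z = 80 mm; nothing is higher.
- vice_lip (a point): Point 80 mm above the vice's origin, level with the tops of the jaws. The gap is open at the top and both ends, 50 mm long in y (-25 to 25 mm), 56 mm deep. The top 4 mm of each jaw face is a 45 degree lead-in chamfer (4 x 4 mm); below it the faces are plane and upright. Axes as the vice's.
- fixed_jaw: Fixed jaw, 32 mm thick steel block. Origin on the plane of its working face (x = -3 mm in the vice's frame), at the middle of its length, level with the lip; axes as the vice's.
- moving_jaw: Moving jaw, 28 mm thick, sliding along the vice's x; stiff, it gives way only above about 45 N. Origin on the plane of its working face, mid-length, level with the lip; axes as the vice's. The opening between the faces is 4.5 to 7.5 mm, different each time; the blade goes snug where it is as thick as the opening, its tip some 20 to 44 mm below the lip, a few mm deeper when pressed.
Things that resemble listed ones, but are neither listed nor needed, are in the scene too. What is shaped like the gauge but white is not meant.

How it is judged:
On the way, in this order (a step that is already met when the one before it is completed fails the run):
1. the gauge is lifted clear of its stand, held by the fingers (height (world z) of gauge above 0.07 m and contact force between gauge and the fingers above 2 N and contact force between gauge and stand below 0.1 N), for 0.2 s.
2. the blade is between the jaws and drags on both (z of gauge in the frame of vice below 0.066 m and contact force between gauge and fixed_jaw above 1 N and contact force between gauge and moving_jaw above 1 N), for 0.2 s.
At the end, for the whole second after the job is handed in: Fingers still grip the gauge; its blade presses on both jaws, over 1 N each; tip over 14 mm below the lip, off the gap's floor, within 20 mm of the jaws' middle; blade upright and square to the jaws within 0.12 rad; at rest; moving jaw less than 2 mm from its setting (all of step 2 and contact force between gauge and the fingers above 2 N and z of gauge in the frame of vice above 0.0255 m and y of gauge in the frame of vice between -0.02 and 0.02 m and angle between the x axis of gauge and the x axis of vice, either way round below 0.12 rad and angle between gauge's own z axis and vertical below 0.12 rad and linear speed of gauge below 0.005 m/s and distance of moving_jaw from where it was at the start of the episode below 0.002 m); the arm keeps its last pose, push and grip.
It fails at once if the moving jaw is forced more than 2 mm out of its setting (distance of moving_jaw from where it was at the start of the episode above 0.002 m).
It also fails if it takes over 64 s, if anything falls off the work surface, if the arm or the gripper's body presses on something with over 40 N, if the wrist force passes 120 N, or if a joint passes its speed limit or range.

## Robot

A 6-joint arm with a two-finger parallel gripper is mounted at the origin on a cart in front of the work surface, level with it; the furniture and walls round the work are solid. World frame = base frame: x ahead of the robot, y to its left, z up, the work surface at z = 0. Lengths are in m, angles in rad, forces in N, time in s.
With the tool pointing down it reaches from about 0.25 to 0.85 m from the base axis. Payload 12.5 kg.
Tool frame: the origin (TCP) lies at the very end of the fingers, on their centre line; the grasp point (between the pads) lies 19 mm behind it; z points along the fingers, y is the direction in which the jaws open and shut (so a half turn about z gives the same grasp; the last joint's range is limited). The gripper opens to 93 mm and grips with 3 to 60 N. Pads are 15 mm wide; open, the fingers measure 128 mm over their backs; the gripper's body (75 mm by 188 mm) begins 65 mm behind the grasp point.
Start: joints at [-0.085, 0.351, 1.652, -0, 1.139, -0.085], TCP at [0.55, 0, 0.219] pointing down, gripper open.
Joint ranges: [-2.75, 2.75], [-0.79, 2.1], [0.01, 2.65], [-1.57, 4.71], [0.07, 3.14], [-2.87, 2.87]. Speed limits (rad/s): [2.22, 2.22, 2.79, 3.14, 3.14, 3.14].

## Interface

Orientations are given as a unit quaternion [w, x, y, z].
In Python, from workcell import sensors, imaging, workorder gives the robot as it stands.
- The arm moves only by the tool servo_tool, never from a script. Its argument "commands" is a list of rows, each an object with "delta_pos": the shift along the tool's x, y, z in cm, a list of three; "yaw": the turn about the tool's z in units of 5 degrees (1.0 is 5 degrees). In form: [{"delta_pos": [dx, dy, dz], "yaw": yaw}, ...]. A call has 1 to 10 rows; each row is the pose to reach, as a shift and turn from the pose commanded when the call began, along the tool's axes at that moment; what a row does not reach only later rows make up. A row lasts 1/12 s, in which the tool goes at most 41.7 mm and 7.16 degrees, less where a joint would pass 70% of its speed; a pose out of reach is approached as far as the arm can. A call with a gripper value outside its range is refused whole. "fingers" is the opening in per cent of the stroke, from 0 (shut) to 100 (fully open), set as the call begins (left out, the last holds). The fingers move at their own pace and stop on an object; the grip force is fixed at half the most. Time passes only in rows, so rows that repeat a pose let the fingers close. It gives the time, the measured TCP pose, the force and the opening at its end, in the units of the state.
- sensors.get_state(): the state, without advancing time (a new reading comes with each control period).
- imaging.grab_frame(name): name is "scene" or "side" or "wrist"; returns (picture, depth): 420x560x3 uint8, red, green, blue; 420x560 float32, m along the optical axis (not along the pixel's ray), 0 where there is no reading.
- imaging.camera_info(name): a dict with "fx", "fy", "cx", "cy" (pixels), "k1" (the pictures are not rectified: a ray, as slopes to the right and down, at radius r is drawn at 1 + k1 r^2 times it, then the intrinsics apply), "position" and "attitude" of the camera in the world. Camera axes: x right, y up, looking along -z (the intrinsics and any distortion apply to the point x, -y, -z); pixel columns grow to the right and rows downward; lengths in m; the calibration is good to about 2 mm. A picture is of the moment at which its call begins: read the wrist's pose just before it. camera_info takes no time and is no camera call; for the wrist camera it gives the pose at the moment of the call.
- workorder.sign_off(): hands the job in, once; it reports no verdict.
The state is a dict: "time": time; "qpos": joint angles; "qvel": joint speeds; "joint_torque": joint torques, N m; "tcp_pos": TCP position; "ee_rot": TCP orientation; "wrist_force": force on the tool from outside, world axes, zero at the start; "torque": the same for the moment, N m; "gripper_width": finger opening in m.
Only numpy, scipy, OpenCV 4.12 (cv2) and the standard library are available. Lean on these libraries where they do the work, as an engineer would, in place of code of your own. Each camera call takes 0.05 s, during which the arm holds its last target. There are 200 camera calls.

## Working session

There is one attempt and no reset: what is moved stays moved. The work goes in short steps, Python scripts to look and compute and a tool call to move; the robot and the scene stay as the last step left them, time stands still between calls to the robot, and variables do not carry over. Pictures are saved under pics/ and viewed, about 8 in all and at most 12, crops included, and the job is handed in when it is done.

Besides the shell and the picture viewer there is one more tool, called after "Request:" by a JSON object that holds its "method" and its "body", one argument or row to a line. servo_tool: Moves the arm, as the interface text tells. Its arguments: {"type":"object","properties":{"commands":{"type":"array","items":{"type":"object","properties":{"delta_pos":{"type":"array","items":{"type":"number"}},"yaw":{"type":"number"}}}},"fingers":{"type":"number"}},"required":["commands"]}

```bash
mkdir -p pics; cat > h.py <<'E'
import numpy as np, cv2, json
from scipy.spatial.transform import Rotation as R
from workcell import sensors, imaging, workorder
def grab(n):
    info=imaging.camera_info(n); p,d=imaging.grab_frame(n); return p,d,info
def rot(i):
    q=np.array(i["attitude"],float)
    return R.from_quat(np.r_[q[1:],q[0]]).as_matrix() if q.size==4 else q.reshape(3,3)
def rays(i,uv):
    uv=np.asarray(uv,float).reshape(-1,2)
    xd=np.c_[(uv[:,0]-i["cx"])/i["fx"],(uv[:,1]-i["cy"])/i["fy"]]
    x=xd.copy()
    for _ in range(20): x=xd/(1+i["k1"]*(x**2).sum(1,keepdims=True))
    return np.c_[x[:,0],-x[:,1],-np.ones(len(x))]@rot(i).T
def plane(i,uv,z):
    r=rays(i,uv);p=np.array(i["position"]); return p+r*((z-p[2])/r[:,2])[:,None]
def cloud(i,d):
    v,u=np.mgrid[:d.shape[0],:d.shape[1]]
    P=np.array(i["position"])+rays(i,np.c_[u.ravel(),v.ravel()])*d.reshape(-1,1)
    P[d.ravel()==0]=np.nan
    return P.reshape(*d.shape,3)
E
python3 - <<'E'
from h import *
for n in ["scene","side"]:
    p,d,i=grab(n); cv2.imwrite(f"pics/{n}0.png",p[:,:,::-1]); np.savez(f"{n}0.npz",p=p,d=d); json.dump({k:np.array(v).tolist() for k,v in i.items()},open(f"{n}0.json","w")); print(n,i)
E
```

```text
scene {'fx': 386.6969813293463, 'fy': 386.6969813293463, 'cx': 284.63814393731604, 'cy': 210.76671457982354, 'k1': -0.07863411573571258, 'position': array([0.95882742, 1.06710451, 0.76147719]), 'attitude': array([0.20711962, 0.09742581, 0.4511447 , 0.86259964])}
side {'fx': 391.6226183988103, 'fy': 391.6226183988103, 'cx': 273.9576786594536, 'cy': 209.6883232154968, 'k1': -0.02430762649836829, 'position': array([0.13316125, 1.07788472, 0.70364925]), 'attitude': array([-0.19729554, -0.10551574,  0.47374657,  0.85176586])}
```

View pics/scene0.png

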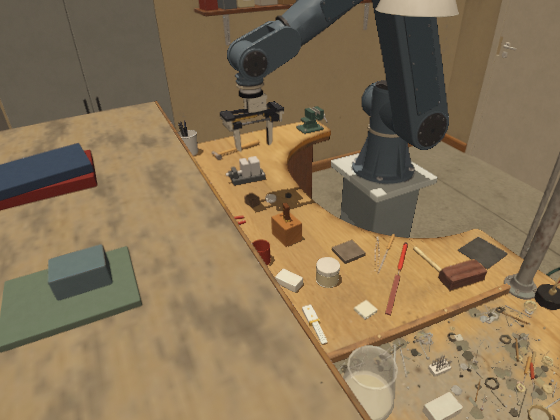

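View pics/side0.png

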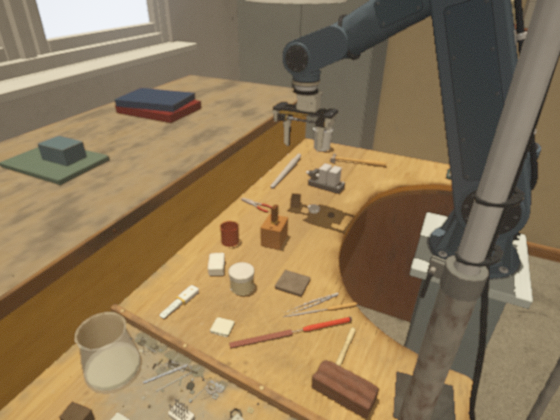

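The stand with the dark-handled gauge is at scene (287,228) and side (274,232). A small grey vice is at scene (246,170) and side (326,177). The green thing at scene (312,118) is painted and larger, so it isn't steel. The white gauge-like thing lies at scene (315,322). I'll confirm with one enlarged crop and measure by depth.

```bash
python3 - <<'E'
from h import *
a=cv2.imread("pics/scene0.png")[105:255,205:335]; b=cv2.imread("pics/side0.png")[155:255,240:360]
a=cv2.resize(a,None,fx=3.9,fy=3.9,interpolation=2)[:585,:400]
a=cv2.resize(cv2.imread("pics/scene0.png")[140:250,215:315],(400,440),interpolation=2); b=cv2.resize(cv2.imread("pics/side0.png")[155:255,255:350],(400,421),interpolation=2)
c=np.zeros((440,800,3),np.uint8); c[:,:400]=a; c[:421,400:]=b; cv2.imwrite("pics/c0.png",c)
for n,boxes in dict(scene=dict(stand=(265,308,190,250),vice=(222,272,152,190)),side=dict(stand=(255,295,200,250),vice=(305,350,160,195))).items():
    i=json.load(open(n+"0.json")); d=np.load(n+"0.npz")["d"]; P=cloud(i,d)
    for k,(u0,u1,v0,v1) in boxes.items():
        Q=P[v0:v1,u0:u1].reshape(-1,3); Q=Q[np.isfinite(Q[:,0])]
        for lo,hi in [(-.01,.01),(.015,.03),(.03,.06),(.06,.07),(.073,.085),(.09,.125)]:
            m=(Q[:,2]>lo)&(Q[:,2]<hi)
            if m.sum()>3: print(n,k,lo,hi,m.sum(),Q[m].min(0).round(3),Q[m].max(0).round(3),np.median(Q[m],0).round(3))
E
```

```text
scene stand -0.01 0.01 1657 [ 0.367 -0.067 -0.005] [0.616 0.299 0.01 ] [0.49  0.099 0.   ]
scene stand 0.015 0.03 119 [ 0.505 -0.011  0.015] [0.64  0.268 0.03 ] [0.563 0.252 0.023]
scene stand 0.03 0.06 281 [0.511 0.178 0.03 ] [0.65  0.306 0.06 ] [0.571 0.253 0.046]
scene stand 0.06 0.07 288 [0.51  0.177 0.06 ] [0.58 0.26 0.07] [0.554 0.227 0.066]
scene stand 0.073 0.085 23 [0.54  0.206 0.073] [0.554 0.23  0.085] [0.551 0.226 0.079]
scene stand 0.09 0.125 76 [0.54  0.207 0.09 ] [0.554 0.231 0.122] [0.548 0.225 0.111]
scene vice -0.01 0.01 1239 [ 0.339 -0.44  -0.005] [ 0.635 -0.062  0.01 ] [ 0.503 -0.238  0.   ]
scene vice 0.015 0.03 181 [ 0.453 -0.414  0.015] [ 0.586 -0.138  0.03 ] [ 0.527 -0.152  0.024]
scene vice 0.03 0.06 232 [ 0.475 -0.204  0.03 ] [ 0.603 -0.142  0.06 ] [ 0.541 -0.16   0.045]
scene vice 0.06 0.07 52 [ 0.478 -0.201  0.06 ] [ 0.544 -0.146  0.07 ] [ 0.508 -0.153  0.065]
scene vice 0.073 0.085 126 [ 0.474 -0.205  0.073] [ 0.544 -0.144  0.083] [ 0.505 -0.171  0.08 ]
side stand -0.01 0.01 1130 [ 0.472 -0.021 -0.003] [0.708 0.282 0.01 ] [0.587 0.115 0.001]
side stand 0.
[... 181 characters left out ...]
6 [0.513 0.174 0.06 ] [0.581 0.261 0.07 ] [0.538 0.231 0.067]
side stand 0.073 0.085 24 [0.539 0.21  0.073] [0.553 0.231 0.085] [0.543 0.228 0.08 ]
side stand 0.09 0.125 91 [0.538 0.205 0.09 ] [0.555 0.235 0.122] [0.543 0.225 0.11 ]
side vice -0.01 0.01 824 [ 0.422 -0.437 -0.004] [ 0.677 -0.084  0.01 ] [ 0.534 -0.275  0.001]
side vice 0.015 0.03 205 [ 0.453 -0.38   0.015] [ 0.587 -0.135  0.03 ] [ 0.507 -0.15   0.024]
side vice 0.03 0.06 257 [ 0.46  -0.205  0.03 ] [ 0.603 -0.14   0.06 ] [ 0.528 -0.156  0.046]
side vice 0.06 0.07 56 [ 0.473 -0.188  0.06 ] [ 0.543 -0.142  0.07 ] [ 0.501 -0.151  0.065]
side vice 0.073 0.085 143 [ 0.473 -0.202  0.073] [ 0.543 -0.14   0.084] [ 0.506 -0.167  0.08 ]
```

View pics/c0.png

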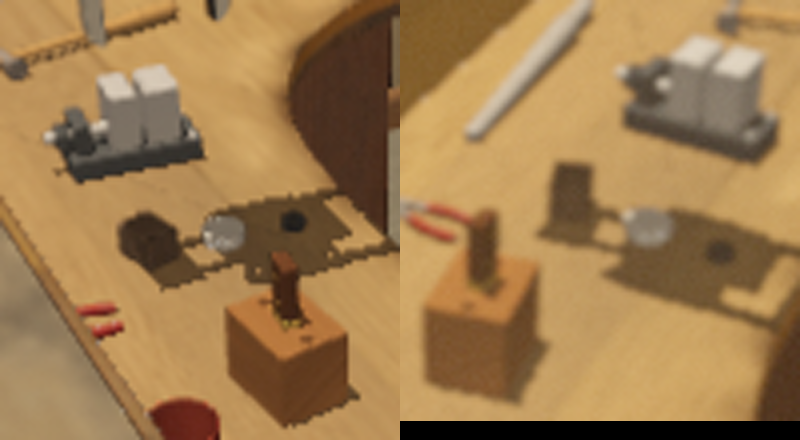

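```bash
python3 - <<'E'
from h import *
for n,boxes in dict(scene=dict(stand=(265,308,190,250,.063,.070),vice=(222,272,152,190,.076,.085),hand=(265,308,190,250,.112,.126)),side=dict(stand=(255,295,200,250,.063,.07),vice=(305,350,160,195,.076,.085),hand=(255,295,200,250,.112,.126))).items():
    i=json.load(open(n+"0.json")); d=np.load(n+"0.npz")["d"]; P=cloud(i,d)
    for k,(u0,u1,v0,v1,lo,hi) in boxes.items():
        Q=P[v0:v1,u0:u1].reshape(-1,3); Q=Q[(Q[:,2]>lo)&(Q[:,2]<hi)]
        c,s,a=cv2.minAreaRect((Q[:,:2]*1000).astype(np.float32)); print(n,k,np.round(c,1),np.round(s,1),round(a,1))
s=sensors.get_state(); print(s["tcp_pos"],s["ee_rot"],s["gripper_width"],s["wrist_force"],s["time"])
w,x,y,z=s["ee_rot"]; print(R.from_quat([x,y,z,w]).as_matrix().round(3))
E
```

```text
scene stand [545.9 216.8] [63.4 81.3] 6.8
scene vice [ 508.4 -174.1] [58.4 67.9] 85.2
scene hand [546.3 218.3] [22.4 12.8] 89.7
side stand [546.  217.2] [61.1 86.4] 7.0
side vice [ 508.3 -172.9] [58.7 69. ] 87.6
side hand [545.7 217.3] [25.3 14.5] 83.9
[5.49700221e-01 3.90642682e-05 2.18171576e-01] [-3.82335692e-04  7.07097571e-01  7.07115805e-01 -3.41095159e-04] 0.09294998071208517 [-0.1960651  -0.69504935  0.1654306 ] 0.1
[[-0.     1.    -0.001]
 [ 1.     0.     0.   ]
 [ 0.    -0.001 -1.   ]]
```

Stand centre is (0.546, 0.217) with its x axis at +6.9°; both views agree and the size matches. The steel vice has its lip at 0.080 and its x axis at about −3.5°. I'll move above the stand and look with the wrist camera.

Request:
{"method": "servo_tool", "body": {
  "commands": [
    {"delta_pos":[3.5,0,0],"yaw":-0.5},
    {"delta_pos":[7,0,0],"yaw":-1},
    {"delta_pos":[10.5,-0.2,0],"yaw":-1.37},
    {"delta_pos":[14,-0.3,0],"yaw":-1.37},
    {"delta_pos":[17.5,-0.4,0],"yaw":-1.37},
    {"delta_pos":[20.5,-0.4,0],"yaw":-1.37},
    {"delta_pos":[21.7,-0.4,0],"yaw":-1.37},
    {"delta_pos":[21.7,-0.4,0],"yaw":-1.37},
    {"delta_pos":[21.7,-0.4,0],"yaw":-1.37},
    {"delta_pos":[21.7,-0.4,0],"yaw":-1.37}
  ],
  "fingers": 60
}}

```text
time: 0.93
tcp_pos: [0.546, 0.2158, 0.2184]
ee_rot: [-0.0, 0.664, 0.748, -0.0]
wrist_force: [-0.1, 0.2, 0.2]
gripper_width: 0.056
```

```bash
python3 - <<'E'
from h import *
p,d,i=grab("wrist"); cv2.imwrite("pics/w1.png",p[:,:,::-1]); P=cloud(i,d)
T=sensors.get_state(); print(T["tcp_pos"],i["position"])
for lo,hi in [(.062,.07),(.115,.127)]:
    Q=P[(P[...,2]>lo)&(P[...,2]<hi)&(np.hypot(P[...,0]-.546,P[...,1]-.217)<.06)]
    c,s,a=cv2.minAreaRect((Q[:,:2]*1000).astype(np.float32)); print(len(Q),np.round(c,1),np.round(s,1),round(a,1),np.median(Q,0))
E
```

```text
[0.5461066  0.21563859 0.21854408] [0.53759021 0.28752136 0.38403729]
3939 [544.3 215.8] [60.1 80.1] 6.5 [0.54367695 0.22128122 0.06551337]
491 [544.3 216.2] [26.1 14. ] 85.4 [0.54418116 0.2170052  0.12013398]
```

View pics/w1.png

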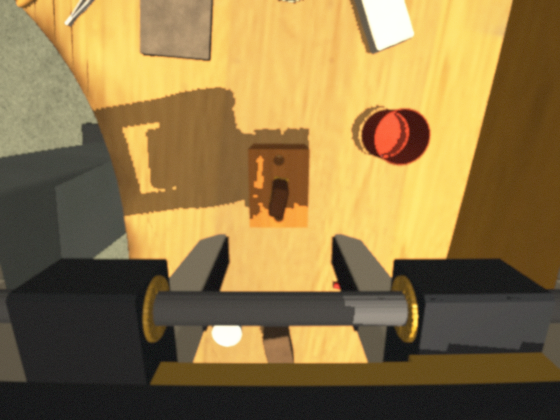

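The wrist view shows the stand at (278,185) with the dark handle at (279,198), between the fingertips (columns 228 and 333). Measured size is 60.1×80.1 and the centre is (544.3, 216). Descending.

Request:
{"method": "servo_tool", "body": {
  "commands": [
    {"delta_pos":[0.03,-0.18,2],"yaw":0.05},
    {"delta_pos":[0.03,-0.18,5],"yaw":0.05},
    {"delta_pos":[0.03,-0.18,8],"yaw":0.05},
    {"delta_pos":[0.03,-0.18,10],"yaw":0.05},
    {"delta_pos":[0.03,-0.18,12],"yaw":0.05},
    {"delta_pos":[0.03,-0.18,13.5],"yaw":0.05},
    {"delta_pos":[0.03,-0.18,14.1],"yaw":0.05},
    {"delta_pos":[0.03,-0.18,14.1],"yaw":0.05},
    {"delta_pos":[0.03,-0.18,14.1],"yaw":0.05}
  ]
}}

```text
time: 1.73
tcp_pos: [0.5446, 0.2165, 0.0783]
ee_rot: [0.0, 0.666, 0.746, 0.0]
wrist_force: [0.1, 0.2, 0.9]
gripper_width: 0.0554
```

Request:
{"method": "servo_tool", "body": {
  "commands": [
    {"delta_pos":[0,0,0],"yaw":0},
    {"delta_pos":[0,0,0],"yaw":0},
    {"delta_pos":[0,0,0],"yaw":0},
    {"delta_pos":[0,0,0],"yaw":0},
    {"delta_pos":[0,0,0],"yaw":0},
    {"delta_pos":[0,0,0],"yaw":0},
    {"delta_pos":[0,0,0],"yaw":0},
    {"delta_pos":[0,0,0],"yaw":0},
    {"delta_pos":[0,0,0],"yaw":0},
    {"delta_pos":[0,0,0],"yaw":0}
  ],
  "fingers": 0
}}

```text
time: 2.57
tcp_pos: [0.5442, 0.2172, 0.0777]
ee_rot: [0.0, 0.665, 0.747, 0.0]
wrist_force: [-0.5, 0.1, 0.7]
gripper_width: 0.0142
```

The grip is on the handle (opening 14.2 mm). Lifting straight up.

Request:
{"method": "servo_tool", "body": {
  "commands": [
    {"delta_pos":[0,0,-1]},
    {"delta_pos":[0,0,-3]},
    {"delta_pos":[0,0,-5]},
    {"delta_pos":[0,0,-7]},
    {"delta_pos":[0,0,-9]},
    {"delta_pos":[0,0,-11]},
    {"delta_pos":[0,0,-13]},
    {"delta_pos":[0,0,-14]},
    {"delta_pos":[0,0,-14]},
    {"delta_pos":[0,0,-14]}
  ]
}}

```text
invalid input
```

```bash
python3 - <<'E'
from h import *
s=sensors.get_state();w,x,y,z=s["ee_rot"];M=R.from_quat([x,y,z,w]).as_matrix();print(s["tcp_pos"],s["wrist_force"],M.round(3))
D=np.array([.5083,-.1735,s["tcp_pos"][2]])-s["tcp_pos"]; print((D@M*100).round(2))
E
```

```text
[0.54422997 0.21716827 0.07772834] [-0.52793209  0.05967628  0.73901262] [[-0.115  0.993  0.   ]
 [ 0.993  0.115  0.   ]
 [ 0.     0.    -1.   ]]
[-38.39  -8.06  -0.  ]
```

Request:
{"method": "servo_tool", "body": {
  "commands": [
    {"delta_pos":[0,0,-1],"yaw":0},
    {"delta_pos":[0,0,-3],"yaw":0},
    {"delta_pos":[0,0,-5],"yaw":0},
    {"delta_pos":[0,0,-7],"yaw":0},
    {"delta_pos":[0,0,-9],"yaw":0},
    {"delta_pos":[0,0,-11],"yaw":0},
    {"delta_pos":[0,0,-13],"yaw":0},
    {"delta_pos":[0,0,-14],"yaw":0},
    {"delta_pos":[0,0,-14],"yaw":0},
    {"delta_pos":[0,0,-14],"yaw":0}
  ]
}}

```text
time: 3.4
tcp_pos: [0.544, 0.2171, 0.2174]
ee_rot: [0.0, 0.665, 0.747, 0.0]
wrist_force: [-0.0, -0.1, -1.9]
gripper_width: 0.0141
```

Request:
{"method": "servo_tool", "body": {
  "commands": [
    {"delta_pos":[-3,-0.6,0],"yaw":0.2},
    {"delta_pos":[-7,-1.4,0],"yaw":0.4},
    {"delta_pos":[-11,-2.2,0],"yaw":0.6},
    {"delta_pos":[-15,-3,0],"yaw":0.8},
    {"delta_pos":[-19,-3.8,0],"yaw":1},
    {"delta_pos":[-23,-4.6,0],"yaw":1.2},
    {"delta_pos":[-27,-5.4,0],"yaw":1.4},
    {"delta_pos":[-31,-6.2,0],"yaw":1.6},
    {"delta_pos":[-35,-7,0],"yaw":1.8},
    {"delta_pos":[-38,-7.7,0],"yaw":2}
  ]
}}

```text
time: 4.23
tcp_pos: [0.5101, -0.1718, 0.2161]
ee_rot: [-0.001, 0.728, 0.685, -0.001]
wrist_force: [-0.1, 0.1, -1.8]
gripper_width: 0.0137
```

Request:
{"method": "servo_tool", "body": {
  "commands": [
    {"delta_pos":[-2,0,0],"yaw":0},
    {"delta_pos":[-4,0,0],"yaw":0},
    {"delta_pos":[-4,0,0],"yaw":0},
    {"delta_pos":[-4,0,0],"yaw":0},
    {"delta_pos":[-4,0,0],"yaw":0}
  ]
}}

```text
time: 4.65
tcp_pos: [0.5086, -0.2084, 0.2166]
ee_rot: [-0.001, 0.728, 0.686, -0.0]
wrist_force: [-0.1, 0.8, -0.1]
gripper_width: 0.014
```

```bash
python3 - <<'E'
from h import *
p,d,i=grab("wrist"); cv2.imwrite("pics/w2.png",p[:,:,::-1]); P=cloud(i,d)
np.savez("w2.npz",p=p,d=d,P=P);json.dump({k:np.array(v).tolist() for k,v in i.items()},open("w2.json","w"))
s=sensors.get_state(); print(s["tcp_pos"],s["ee_rot"],i["position"])
Q=P[(P[...,2]>.075)&(P[...,2]<.084)&(np.hypot(P[...,0]-.508,P[...,1]+.173)<.06)]
c,s,a=cv2.minAreaRect((Q[:,:2]*1000).astype(np.float32)); print(len(Q),np.round(c,1),np.round(s,1),round(a,1),np.median(Q,0))
E
```

```text
[ 0.50878223 -0.20817618  0.21692158] [-6.67427606e-04  7.27535113e-01  6.86070107e-01 -1.52336656e-04] [ 0.51298451 -0.13653431  0.38232777]
3497 [ 506.5 -174.3] [50.3 67.6] 84.1 [ 0.50289674 -0.17342219  0.07938012]
```

View pics/w2.png

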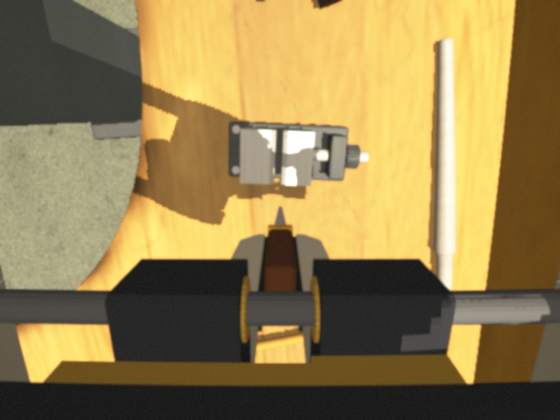

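The wrist view shows the vice gap at about (279,155), the gauge tip at (280,207), and the screw at +x. I'll refine the gap line and tip in this same view.

```bash
python3 - <<'E'
from h import *
z=np.load("w2.npz");P=z["P"];p=z["p"];i=json.load(open("w2.json"))
c=np.array([.5065,-.1743])
for ang in (-5.9,):
    a=np.radians(ang);ex=np.array([np.cos(a),np.sin(a)]);ey=np.array([-ex[1],ex[0]])
    X=(P[...,:2]-c)@ex*1000;Y=(P[...,:2]-c)@ey*1000;Z=P[...,2]*1000
    for y0 in range(-22,22,8):
        m=(Y>y0)&(Y<y0+8)&(abs(X)<16)&(Z>0)
        print(y0,[(x,round(float(np.median(Z[m&(X>=x)&(X<x+1)])),0)) for x in range(-6,12) if (m&(X>=x)&(X<x+1)).any()])
# long outer edges of jaw tops for the angle
m=(Z>78)&(abs(X)<45)&(abs(Y)<30); 
for nm,side in (("fixed outer",-1),("moving outer",1)):
    pts=[]
    for y0 in range(-20,20,3):
        k=m&(Y>y0)&(Y<y0+3)
        if k.sum()>5: pts.append((y0+1.5,side*np.max(side*X[k])))
    pts=np.array(pts);print(nm,np.polyfit(pts[:,0],pts[:,1],1))
print("tip",plane(i,[[280,207]],.145))
crop=cv2.resize(p[110:230,220:360,::-1],(700,600),interpolation=2);cv2.imwrite("pics/w2c.png",crop)
# gauge points just above the tip
m=(Z>140)&(Z<170); print("blade",[(h,np.median(P[(Z>h)&(Z<h+6)&(abs(P[...,0]-.51)<.02)&(abs(P[...,1]+.205)<.03)],0).round(4)) for h in range(142,200,8)])
E
```

```text
-22 [(-6, 80.0), (-5, 78.0), (-4, 314.0), (-3, 76.0), (-2, 75.0), (-1, 24.0), (0, 210.0), (1, 227.0), (2, 237.0), (3, 235.0), (4, 232.0), (5, 230.0), (6, 234.0), (7, 234.0), (8, 235.0), (9, 228.0), (10, 207.0), (11, 81.0)]
-14 [(-6, 331.0), (-5, 331.0), (-4, 330.0), (-3, 332.0), (-2, 334.0), (-1, 334.0), (0, 334.0), (1, 334.0), (2, 334.0), (3, 334.0), (4, 334.0), (5, 334.0), (6, 334.0), (7, 334.0), (8, 334.0), (9, 334.0), (10, 334.0), (11, 334.0)]
-6 [(-6, 324.0), (-5, 323.0), (-4, 319.0), (-3, 317.0), (-2, 317.0), (-1, 317.0), (0, 317.0), (1, 317.0), (2, 317.0), (3, 317.0), (4, 317.0), (5, 317.0), (6, 317.0), (7, 317.0), (8, 317.0), (9, 317.0), (10, 317.0), (11, 317.0)]
2 [(-6, 316.0), (-5, 317.0), (-4, 78.0), (-3, 76.0), (-2, 75.0), (-1, 24.0), (0, 23.0), (1, 24.0), (2, 24.0), (3, 24.0), (4, 23.0), (5, 71.0), (6, 76.0), (7, 77.0), (8, 78.0), (9, 79.0), (10, 80.0), (11, 80.0)]
10 [(-6, 80.0), (-5, 79.0), (-4, 77.0), (-3, 76.0), (-2, 47.0), (-1, 23.0), (0, 23.0), (1, 24.0), (2, 24.0), (3, 24.0), (4, 24.0), (5, 24.0), (6, 76.0), (7, 77.0), (8, 79.0), (9, 80.0), (10, 80.0), (11, 79.0)]
18 [(-6, 79.0), (-5, 78.0), (-4, 77.0), (-3, 76.0), (-2, 40.0), (-1, 24.0), (0, 24.0), (1, 23.0), (2, 23.0), (3, 23.0), (4, 23.0), (5, 38.0), (6, 76.0), (7, 77.0), (8, 78.0), (9, 79.0), (10, 79.0), (11, 79.0)]
fixed outer [  0.27357867 -37.41957186]
moving outer [-0.11420672 37.78302019]
tip [[ 0.50893333 -0.20347968  0.145     ]]
blade [(142, array([ 0.5086, -0.2024,  0.146 ])), (150, array([ 0.509 , -0.2024,  0.154 ])), (158, array([ 0.509 , -0.2025,  0.1613])), (166, array([ 0.5083, -0.2024,  0.1689])), (174, array([ 0.5084, -0.2025,  0.1776])), (182, array([ 0.509 , -0.2024,  0.1842])), (190, array([nan, nan, nan])), (198, array([nan, nan, nan]))]
  return _methods._mean(a, axis=axis, dtype=dtype,
  ret = um.true_divide(
```

View pics/w2c.png

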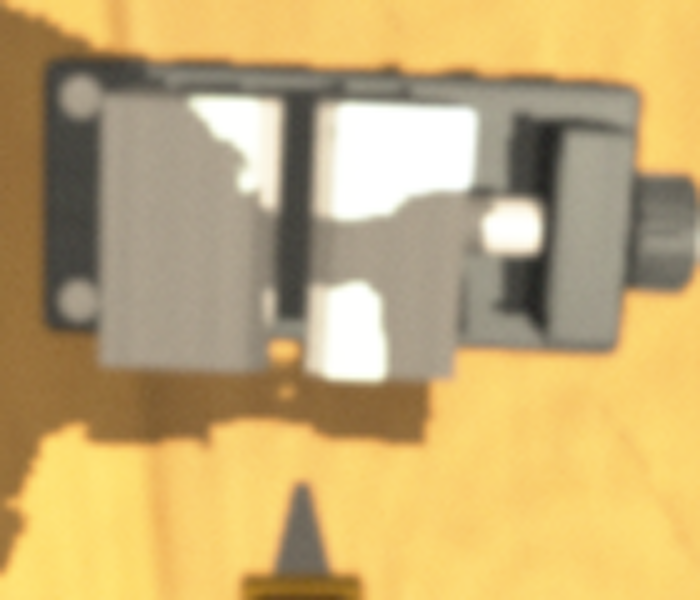

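```bash
python3 - <<'E'
from h import *
P=np.load("w2.npz")["P"];c=np.array([.5065,-.1743]);a=np.radians(-5.9);ex=np.array([np.cos(a),np.sin(a)]);ey=np.array([-ex[1],ex[0]])
X=(P[...,:2]-c)@ex*1000;Y=(P[...,:2]-c)@ey*1000;Z=P[...,2]*1000
for s,l,h in(("fixed",-7,0),("moving",3,11)):
    m=(Z>75.5)&(Z<79)&(X>l)&(X<h)&(abs(Y)<24)
    r=X[m]-(1 if s=="moving" else -1)*(Z[m]-76)   # face x, chamfer removed
    f=np.polyfit(Y[m],r,1); print(s,m.sum(),f,r.std(),"angle",-5.9-np.degrees(f[0]))
m=(Z>15)&(Z<30)&(abs(Y)<24)&(X>-4)&(X<8); f=np.polyfit(Y[m],X[m],1);print("floor",m.sum(),f,-5.9-np.degrees(f[0]))
t=np.array([.50878,-.20818]);b=np.array([.5087,-.2050]); M=np.array([[.0586,.998],[.998,-.0586]]).T
g=c+ex*.0019; print(g,(g-t)@M*100)
E
```

```text
fixed 195 [ 0.00350064 -2.33474014] 0.6891602800629273 angle -6.1005719342745595
moving 192 [3.18273178e-03 6.34330513e+00] 0.7835930914233614 angle -6.082357098557531
floor 297 [0.00625984 1.98137324] -6.258662654037675
[ 0.50838994 -0.17449531] [ 3.3594467  -0.23632076]
```

Both jaw faces and the floor agree on −6.1°, and the opening is about 7 mm. Moving over the gap, then down to just above the lip.

Request:
{"method": "servo_tool", "body": {
  "commands": [
    {"delta_pos":[1.5,-0.12,0],"yaw":0.3},
    {"delta_pos":[3.2,-0.24,0],"yaw":0.55},
    {"delta_pos":[3.2,-0.24,0],"yaw":0.55},
    {"delta_pos":[3.2,-0.24,1],"yaw":0.55},
    {"delta_pos":[3.2,-0.24,2.5],"yaw":0.55},
    {"delta_pos":[3.2,-0.24,4],"yaw":0.55},
    {"delta_pos":[3.2,-0.24,5],"yaw":0.55},
    {"delta_pos":[3.2,-0.24,5.7],"yaw":0.55},
    {"delta_pos":[3.2,-0.24,5.7],"yaw":0.55},
    {"delta_pos":[3.2,-0.24,5.7],"yaw":0.55}
  ]
}}

```text
time: 5.53
tcp_pos: [0.5085, -0.1772, 0.1606]
ee_rot: [-0.0, 0.744, 0.668, -0.0]
wrist_force: [-0.4, -0.8, -0.7]
gripper_width: 0.0139
```

```bash
python3 - <<'E'
from h import *
p,d,i=grab("wrist"); s=sensors.get_state(); print(s["tcp_pos"],s["ee_rot"],s["wrist_force"],s["torque"])
P=cloud(i,d);c=np.array([.5065,-.1743]);a=np.radians(-6.1);ex=np.array([np.cos(a),np.sin(a)]);ey=np.array([-ex[1],ex[0]])
X=(P[...,:2]-c)@ex*1000;Y=(P[...,:2]-c)@ey*1000;Z=P[...,2]*1000
print("tcp in frame",(s["tcp_pos"][:2]-c)@ex*1000,(s["tcp_pos"][:2]-c)@ey*1000)
for S,l,h in(("fixed",-7,0),("moving",3,11)):
    m=(Z>75.5)&(Z<79)&(X>l)&(X<h)&(abs(Y)<24); r=X[m]-(1 if S=="moving" else -1)*(Z[m]-76); print(S,m.sum(),np.median(r) if m.any() else None)
for h in range(86,140,8):
    m=(Z>h)&(Z<h+8)&(abs(X-2)<9)&(abs(Y)<20)
    if m.any(): print("blade",h,m.sum(),X[m].min(),X[m].max(),Y[m].min())
cv2.imwrite("pics/w3.png",cv2.resize(p[60:240,180:380,::-1],(660,594),interpolation=2))
E
```

```text
[ 0.50878014 -0.17730324  0.16103841] [3.00111391e-04 7.43997575e-01 6.68182235e-01 1.41630310e-04] [-0.13776679  0.65920519 -1.35178903] [0.00124479 0.01982935 0.02192643]
tcp in frame 2.5863626622837312 -2.743942327248335
fixed 196 -2.203058868333238
moving 197 6.332624497059813
blade 86 8 0.9324751609176377 3.171582689377133 2.819958434435628
blade 94 16 0.2417013216288202 3.8768440109528735 3.048658001096619
blade 102 22 -0.38190599620733673 4.506237394475018 2.9458419978128414
blade 110 32 -0.9465578146388661 5.082760512781069 2.882864347780615
blade 118 36 -1.469927182912976 5.066112799374837 2.7874078474872066
blade 126 30 -1.4220865808981025 5.613887418135996 2.90210844218691
```

View pics/w3.png

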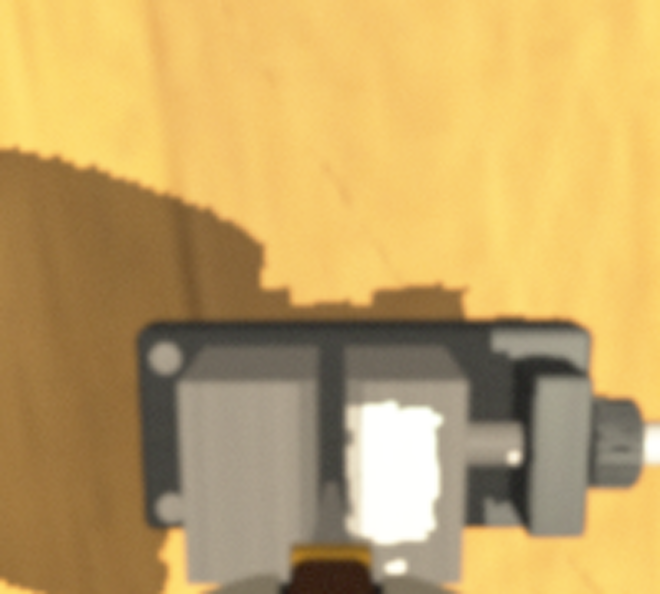

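Seen close up, the blade centre (2.05) and gap centre (2.07) agree. Descending into the gap.

Request:
{"method": "servo_tool", "body": {
  "commands": [
    {"delta_pos":[0,0,0.7],"yaw":0},
    {"delta_pos":[0,0,1.4],"yaw":0},
    {"delta_pos":[0,0,2],"yaw":0},
    {"delta_pos":[0,0,2.5],"yaw":0},
    {"delta_pos":[0,0,3],"yaw":0},
    {"delta_pos":[0,0,3.4],"yaw":0},
    {"delta_pos":[0,0,3.4],"yaw":0},
    {"delta_pos":[0,0,3.4],"yaw":0},
    {"delta_pos":[0,0,3.4],"yaw":0}
  ]
}}

```text
time: 6.33
tcp_pos: [0.5086, -0.1771, 0.1268]
ee_rot: [0.0, 0.744, 0.668, 0.0]
wrist_force: [0.2, 0.3, -0.5]
gripper_width: 0.0136
```

Request:
{"method": "servo_tool", "body": {
  "commands": [
    {"delta_pos":[0,0,0.2],"yaw":0},
    {"delta_pos":[0,0,0.4],"yaw":0},
    {"delta_pos":[0,0,0.6],"yaw":0},
    {"delta_pos":[0,0,0.8],"yaw":0},
    {"delta_pos":[0,0,0.8],"yaw":0},
    {"delta_pos":[0,0,0.8],"yaw":0}
  ]
}}

```text
time: 6.83
tcp_pos: [0.5084, -0.177, 0.1185]
ee_rot: [-0.0, 0.744, 0.668, -0.0]
wrist_force: [0.4, -0.2, -0.6]
gripper_width: 0.0141
```

Request:
{"method": "servo_tool", "body": {
  "commands": [
    {"delta_pos":[0,0,0.1],"yaw":0},
    {"delta_pos":[0,0,0.2],"yaw":0},
    {"delta_pos":[0,0,0.3],"yaw":0},
    {"delta_pos":[0,0,0.3],"yaw":0},
    {"delta_pos":[0,0,0.3],"yaw":0}
  ]
}}

```text
time: 7.25
tcp_pos: [0.5084, -0.1771, 0.1156]
ee_rot: [-0.0, 0.744, 0.668, -0.0]
wrist_force: [0.0, -1.1, -1.6]
gripper_width: 0.0137
```

Request:
{"method": "servo_tool", "body": {
  "commands": [
    {"delta_pos":[0,0,0.1],"yaw":0},
    {"delta_pos":[0,0,0.2],"yaw":0},
    {"delta_pos":[0,0,0.2],"yaw":0},
    {"delta_pos":[0,0,0.2],"yaw":0}
  ]
}}

```text
time: 7.58
tcp_pos: [0.5084, -0.1771, 0.1136]
ee_rot: [-0.0, 0.744, 0.668, -0.0]
wrist_force: [-0.5, -0.8, -0.9]
gripper_width: 0.014
```

Request:
{"method": "servo_tool", "body": {
  "commands": [
    {"delta_pos":[0,0,0.1],"yaw":0},
    {"delta_pos":[0,0,0.2],"yaw":0},
    {"delta_pos":[0,0,0.2],"yaw":0},
    {"delta_pos":[0,0,0.2],"yaw":0}
  ]
}}

```text
time: 7.92
tcp_pos: [0.5085, -0.1771, 0.1116]
ee_rot: [-0.0, 0.744, 0.668, -0.0]
wrist_force: [0.3, 0.6, -1.7]
gripper_width: 0.0137
```

Request:
{"method": "servo_tool", "body": {
  "commands": [
    {"delta_pos":[0,0,0.1],"yaw":0},
    {"delta_pos":[0,0,0.15],"yaw":0},
    {"delta_pos":[0,0,0.15],"yaw":0},
    {"delta_pos":[0,0,0.15],"yaw":0}
  ]
}}

```text
time: 8.25
tcp_pos: [0.5085, -0.1771, 0.1101]
ee_rot: [0.0, 0.744, 0.668, 0.0]
wrist_force: [0.4, 0.2, -1.1]
gripper_width: 0.0141
```

Request:
{"method": "servo_tool", "body": {
  "commands": [
    {"delta_pos":[0,0,0.1],"yaw":0},
    {"delta_pos":[0,0,0.1],"yaw":0},
    {"delta_pos":[0,0,0.1],"yaw":0},
    {"delta_pos":[0,0,0.1],"yaw":0}
  ]
}}

```text
time: 8.58
tcp_pos: [0.5086, -0.1771, 0.1091]
ee_rot: [0.0, 0.744, 0.668, 0.0]
wrist_force: [1.5, -0.6, -2.0]
gripper_width: 0.0138
```

Request:
{"method": "servo_tool", "body": {
  "commands": [
    {"delta_pos":[0,0,0.1],"yaw":0},
    {"delta_pos":[0,0,0.1],"yaw":0},
    {"delta_pos":[0,0,0.1],"yaw":0},
    {"delta_pos":[0,0,0.1],"yaw":0}
  ]
}}

```text
time: 8.92
tcp_pos: [0.5086, -0.1771, 0.1082]
ee_rot: [0.0, 0.744, 0.668, 0.0]
wrist_force: [1.7, -0.4, -2.4]
gripper_width: 0.0142
```

Request:
{"method": "servo_tool", "body": {
  "commands": [
    {"delta_pos":[0,0,0.1],"yaw":0},
    {"delta_pos":[0,0,0.1],"yaw":0},
    {"delta_pos":[0,0,0.1],"yaw":0},
    {"delta_pos":[0,0,0.1],"yaw":0}
  ]
}}

```text
time: 9.25
tcp_pos: [0.5086, -0.1771, 0.1072]
ee_rot: [0.0, 0.744, 0.668, 0.0]
wrist_force: [1.4, -0.7, 1.3]
gripper_width: 0.014
```

Request:
{"method": "servo_tool", "body": {
  "commands": [
    {"delta_pos":[0,0,0.1],"yaw":0},
    {"delta_pos":[0,0,0.1],"yaw":0},
    {"delta_pos":[0,0,0.1],"yaw":0},
    {"delta_pos":[0,0,0.1],"yaw":0}
  ]
}}

```text
time: 9.58
tcp_pos: [0.5086, -0.1771, 0.1063]
ee_rot: [0.0, 0.744, 0.668, 0.0]
wrist_force: [-0.5, -0.8, 4.1]
gripper_width: 0.0138
```

Both jaws are now in contact: about 5 N upward, lateral force back near zero. One small press more, then check.

Request:
{"method": "servo_tool", "body": {
  "commands": [
    {"delta_pos":[0,0,0.06],"yaw":0},
    {"delta_pos":[0,0,0.06],"yaw":0},
    {"delta_pos":[0,0,0.06],"yaw":0},
    {"delta_pos":[0,0,0.06],"yaw":0},
    {"delta_pos":[0,0,0.06],"yaw":0},
    {"delta_pos":[0,0,0.06],"yaw":0}
  ]
}}

```text
time: 10.08
tcp_pos: [0.5086, -0.1772, 0.1059]
ee_rot: [0.0, 0.744, 0.668, 0.0]
wrist_force: [-0.9, 0.4, 7.2]
gripper_width: 0.0136
```

```bash
python3 - <<'E'
from h import *
F=[]
for k in range(6):
    p,d,i=grab(["wrist","wrist","wrist","scene","side","side"][k]); s=sensors.get_state(); F.append(np.r_[s["wrist_force"],s["torque"]])
    if k==2: Pw,pw=cloud(i,d),p
    if k==5: ps=p
print(np.mean(F,0).round(2),np.std(F,0).round(2),s["tcp_pos"],s["gripper_width"])
c=np.array([.5065,-.1743]);a=np.radians(-6.1);ex=np.array([np.cos(a),np.sin(a)]);ey=np.array([-ex[1],ex[0]])
X=(Pw[...,:2]-c)@ex*1000;Y=(Pw[...,:2]-c)@ey*1000;Z=Pw[...,2]*1000
for S,l,h in(("fixed",-7,0),("moving",3,11)):
    m=(Z>75.5)&(Z<79)&(X>l)&(X<h)&(abs(Y)<24); r=X[m]-(1 if S=="moving" else -1)*(Z[m]-76); print(S,m.sum(),np.median(r) if m.any() else None)
A=cv2.resize(pw[40:240,180:380,::-1],(400,400),interpolation=2);B=cv2.resize(ps[120:220,280:380,::-1],(400,400),interpolation=2);cv2.imwrite("pics/f.png",np.hstack([A,B]))
E
```

```text
[-0.53  0.35  7.4   0.01  0.15  0.03] [0.28 0.21 0.27 0.03 0.03 0.03] [ 0.50862605 -0.17714552  0.10593152] 0.014187371071546643
fixed 192 -2.1237196795008213
moving 181 6.294606216968624
```

View pics/f.png

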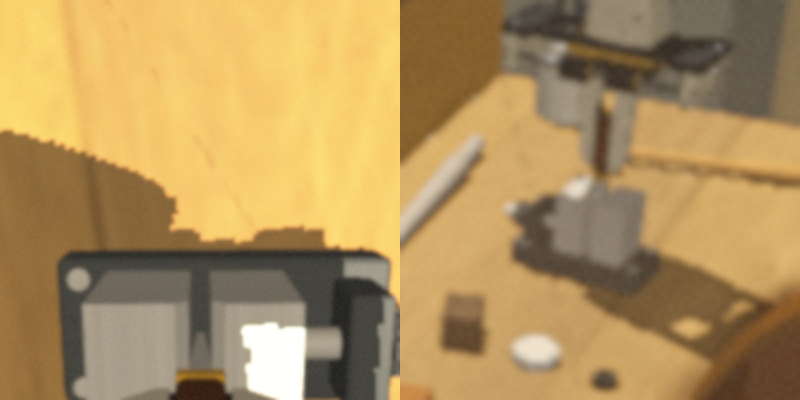

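The gauge stands upright in the gap, held in the fingers. The jaw hasn't moved, the push is a steady 8 N or so, and the sideways force is about 0.5 N. Handing in.

```bash
python3 -c "
from workcell import workorder; print(workorder.sign_off())"
```

```text
the job is handed in; nothing more can be done
None
```

I gripped the taper gauge by its handle, lifted it out of the stand and lowered it into the small steel vice. I handed in at about 10 s with the fingers still holding it snug; sign-off gives no verdict.

Last checks before handing in:
- **Fit:** the upward push on the tool was steady at about 8 N and the sideways force about 0.5 N, so the blade appears to bear on both jaws. I could not measure the force on each jaw separately.
- **Depth:** the tip is at z ≈ 0.034 m, about 46 mm below the lip and clear of the gap floor (0.024 m). This comes from the tool height and assumes the handle has not slipped in the grip. It puts the opening at the wide end, about 7.5 mm.
- **Disagreements:** the tip is about 2 mm deeper than a 7.5 mm opening gives with no pressing. The jaw-face fit read about 8.4 mm, outside the stated range; the gap edges in the wrist view gave about 7 mm.
- **Moving jaw:** no measurable shift in the wrist camera (6.29 mm, against 6.33 mm before).
- **Alignment:** the tool yaw is within about 0.01 rad of the measured jaw angle, and the blade looks upright. It sits roughly 4 mm from the jaws' middle, as measured just before it went in.

One call was refused because a field was missing; nothing moved.

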